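# Rock the angle gauge on the stud to its mark and hold it for the timed reading

### The job

Start the timed reading by pressing the bench timer's plunger head down to its stop and letting it spring back, then grip the angle gauge, set the notch of its foot upright on the rounded rib of the stud block, square across it, and rock it there until its swinging pointer settles on the mark tab of the ring. Finish while holding it so: still gripped, notch resting on the rib, pointer at rest on the mark. Do not tip the gauge over, and leave everything else on the bench where it is.

Things in the scene. Friction and masses are not known exactly. Their poses are not given: they have to be found in the camera images.
- gauge: pendulum angle gauge, a loose aluminium stand of about 0.4 kg (varies), upright on the bench at first. Origin: centre of its underside; z up, x through its thickness, y along its width. Flat foot 100 mm wide (y), 24 mm thick (x), 22 mm high; above it an open ring, outer diameter 120 mm, 12 mm thick, centre 82 mm above the origin, pointer seen through it from both sides; grip plate on top
- grip (a point): centre of the gauge's black upright grip plate: 12 mm thick (x), 44 mm wide (y), 144 to 186 mm above the gauge's origin (centre at 165 mm); axes as gauge. Pinch it from above across its thickness
- notch (a point): point of the gauge, 3.6 mm above its origin, that lies on the rib's axis when the notch sits on the rib; axes as gauge. The notch is an upside-down V across the middle of the foot's underside, running along x, 33 mm wide at the bottom, 14 mm deep, 100 degrees between its faces: it centres itself on the rib. The gauge rocks about this point, about its x axis
- pointer (a joint): angle of the brass pendulum pointer in the gauge, rad: 0 = straight towards the foot, positive = towards the gauge's +y side. It hangs freely from the ring's centre, always seeks the vertical, swings at about 2.5 Hz and settles in about 1 s
- index (a joint): angle of the mark, a black tab 7 mm wide clamped across the ring, measured as pointer; preset between 0.20 and 0.36 (on the gauge's +y side of the foot's centre), too stiff to shift. The pointer comes to it when the gauge's top is tipped towards the gauge's +y side by this angle
- pointer_tip (a point): tip of the pointer, 47 mm from the ring's centre
- mark (a point): inner end of the mark's tab, 47 mm from the ring's centre, in the same plane as the pointer tip
- stud: the stud block, fixed to the bench: a dark steel foot 100 x 100 x 22 mm with an uneven shoulder on its -y side (top at 34 mm), a web 10 mm thick (y) and on it a round horizontal steel rib, 16 mm in diameter and 60 mm long along the block's x. Origin: centre of the underside; z up
- rib (a point): middle of the rib's axis, 70 mm above the bench; axes as stud (x along the rib). The rib's top is 78 mm above the bench
- timer: the bench timer, fixed: a low white cone-shaped housing 88 mm across, its collar top 58 mm above the bench; origin at the centre of its underside
- plunger_top (a point): centre of the top of the timer's plunger head, a steel disc 30 mm across, 80 mm above the bench when up; it goes straight down
- plunger (a joint): travel of the plunger head, m: 0 = up, 0.012 = down at its stop; a spring pushes it back, about 2 N at first and 8 N at the stop
- slide_tray: bystander, loose: open grey slide tray with three compartments, 80 x 130 x 14 mm, lying flat near the robot; origin at the centre of its underside
- slide_box: bystander, loose: shut brown card slide box, 100 x 170 x 34 mm, far side of the bench; origin at the centre of its underside
- slide_box2: bystander, loose: shut grey slide box, 85 x 150 x 34 mm, far side of the bench; origin at the centre of its underside
- sample_jar: bystander, loose: small capped glass jar, 28 mm across, 34 mm tall, standing just to the left (+y) of the stud block; origin at the centre of its underside
- beaker: bystander, loose: glass beaker, 68 mm across the rim, 85 mm tall, far side of the bench; origin at the centre of its underside
- tip_rack: bystander, loose: clear pipette-tip box, 120 x 85 mm, 62 mm tall, near right of the bench; origin at the centre of its underside
- notepad: bystander, loose: white notepad, 80 x 130 x 12 mm, lying near the robot; origin at the centre of its underside
Not all that is in view belongs to the job. What is shaped like the gauge but turquoise is not meant.

How it is judged:
On the way, in this order (a step that is already met when the one before it is completed fails the run):
1. the timer's plunger is pressed down to its stop (value of joint plunger above 0.0105 m), for 0.05 s.
2. the gauge, gripped and upright (within 0.12 rad), rests with its notch on the stud's rib (y of notch in the frame of rib between -0.005 and 0.005 m and z of notch in the frame of rib between -0.005 and 0.005 m and x of notch in the frame of rib between -0.025 and 0.025 m and angle between the x axis of gauge and the x axis of stud, either way round below 0.2 rad and contact force between gauge and stud above 0.3 N and contact force between the fingers and gauge above 1 N and angle between gauge's own z axis and vertical below 0.12 rad), for 0.1 s.
At the end, for the whole second after the job is handed in: The gauge is held in the fingers, still, its notch resting on the stud's rib (within 5 mm of seated, within 25 mm of the rib's middle, square to it within 0.2 rad), the pointer is at rest with its tip within 3.5 mm of the mark, and the plunger is up again (y of notch in the frame of rib between -0.005 and 0.005 m and z of notch in the frame of rib between -0.005 and 0.005 m and x of notch in the frame of rib between -0.025 and 0.025 m and angle between the x axis of gauge and the x axis of stud, either way round below 0.2 rad and contact force between gauge and stud above 0.3 N and contact force between the fingers and gauge above 1 N and distance between pointer_tip and mark below 0.0035 m and velocity of joint pointer between -0.3 and 0.3 rad/s and height (world z) of gauge above 0.05 m and linear speed of gauge below 0.02 m/s and angular speed of gauge below 0.1 rad/s and value of joint plunger below 0.003 m); the arm keeps its last pose, push and grip.
It fails at once if a bystander is shifted by more than 25 mm (distance of any of slide_tray, slide_box, slide_box2, sample_jar, beaker, tip_rack, notepad from where it was at the start of the episode above 0.025 m).
It fails at once if the gauge is tipped over (angle between gauge's own z axis and vertical above 0.8 rad).
It also fails if it takes over 67 s, if anything falls off the work surface, if the arm or the gripper's body presses on something with over 40 N, if the wrist force passes 120 N, or if a joint passes its speed limit or range.

### The arm

A 6-joint arm with a two-finger parallel gripper is mounted at the origin on the work surface. World frame = base frame: x ahead of the robot, y to its left, z up, the work surface at z = 0. Lengths are in m, angles in rad, forces in N, time in s.
With the tool pointing down it reaches from about 0.35 to 0.975 m from the base axis. Payload 4.9 kg.
Tool frame: the origin (TCP) lies at the very end of the fingers, on their centre line; the grasp point (between the pads) lies 19 mm behind it; z points along the fingers, x is the direction in which the jaws open and shut, and the axes are right-handed (so a half turn about z gives the same grasp; the last joint's range is limited). The gripper opens to 85 mm and grips with 20 to 120 N. Pads are 22 mm wide; open, the fingers measure 114 mm over their backs; the gripper's body (76 mm by 85 mm) begins 54 mm behind the grasp point. The pads swing forward as they close: fully open they stand 13 mm farther back than shut.
Start: joints at [1.137, 0.053, 1.613, -0, 1.476, -0.119], TCP at [0.194, 0.594, 0.198] pointing down, gripper open.
Joint ranges: [-3.01, 3.01], [-1.01, 2.22], [0.06, 2.58], [-1.02, 4.17], [0.09, 2.62], [-3.14, 3.14]. Speed limits (rad/s): [2.57, 2.57, 3.14, 3.14, 3.14, 3.14].

### API

Orientations are given as a unit quaternion [w, x, y, z].
In Python, from plant import * gives the robot as it stands.
- The arm moves only by the shell command python3 -m inch 'ROWS'. ROWS is text: rows parted by semicolons, each of 7 numbers parted by spaces: the shift along the tool's x, y, z in m, then the turn, a rotation vector about the tool's x, y, z in rad, then the closure, from 0 (fully open) to 1 (shut). A call has 1 to 10 rows; each row shifts and turns the commanded pose from where the row before left it, along the tool's axes as they then stand; what a row does not reach is not made up. A row lasts 1/12 s, in which the tool goes at most 41.7 mm and 7.16 degrees, less where a joint would pass 70% of its speed; a pose out of reach is approached as far as the arm can. A call with a gripper value outside its range is refused whole. The fingers move at their own pace and stop on an object; the grip force is fixed at half the most. Time passes only in rows, so rows that do not move let the fingers close. It gives the time, the measured TCP pose, the force and the opening at its end, in the units of the state.
- state(): the state, without advancing time (a new reading comes with each control period).
- grab_frame(name): name is "scene" or "top" or "wrist"; returns the picture (384x512x3 uint8, blue, green, red); there is no depth.
- camera_info(name): a dict with "vertical_fov" (degrees; the focal length in pixels is half the picture's height over the tangent of half this angle, whatever the lens; pixels are square), "cx", "cy" (the principal point, pixels), "origin" and "rotation" of the camera in the world. Camera axes: x right, y down, z forward; pixel columns grow to the right and rows downward; lengths in m; the calibration is good to about 2 mm. A picture is of the moment at which its call begins: read the wrist's pose just before it. camera_info takes no time and is no camera call; for the wrist camera it gives the pose at the moment of the call.
- job_done(): hands the job in, once; it reports no verdict.
The state is a dict: "time": time; "joint_pos": joint angles; "joint_vel": joint speeds; "joint_efforts": joint torques, N m; "tool_pos": TCP position; "tool_rot": TCP orientation; "contact_force": force on the tool from outside, world axes, zero at the start; "ft_torque": the same for the moment, N m; "gripper_width": opening from 0.0 (shut) to 1.0 (fully open).
Only numpy, scipy, OpenCV 4.12 (cv2) and the standard library are available. Lean on these libraries where they do the work, as an engineer would, in place of code of your own. Each camera call takes 0.05 s, during which the arm holds its last target.

## Working session

There is one attempt and no reset: what is moved stays moved. The work goes in short steps, Python scripts to look and compute and a shell command to move; the robot and the scene stay as the last step left them, time stands still between calls to the robot, and variables do not carry over. Pictures are saved under pics/ and viewed, and the job is handed in when it is done.

```bash
ls; mkdir -p pics; python3 - <<'E'
from plant import *
import cv2
s=state();print(s['time'],s['tool_pos'],s['tool_rot'],s['gripper_width'])
for n in ("scene","top","wrist"):
    i=camera_info(n);print(n,i)
    cv2.imwrite(f"pics/{n}0.png",grab_frame(n))
E
```

```text
pics
0.0 [0.19322633 0.59365156 0.19707095] [ 5.03535146e-04  8.09207544e-01  5.87521996e-01 -8.95398543e-04] 1.0020667338100897
scene {'vertical_fov': 44.87405893373181, 'cx': 255.2726111072937, 'cy': 186.31472046139655, 'origin': array([1.52365339, 0.12211299, 1.21345766]), 'rotation': array([-0.23878809,  0.64355337,  0.67917008, -0.25989864])}
top {'vertical_fov': 51.324306537399146, 'cx': 255.57348004329492, 'cy': 194.54931686133014, 'origin': array([0.4122372 , 0.04368308, 1.31952548]), 'rotation': array([ 0.04631304, -0.69710422,  0.71451714, -0.03696024])}
wrist {'vertical_fov': 71.18171171428956, 'cx': 251.16052527463484, 'cy': 191.4608284727885, 'origin': array([0.12410778, 0.61698666, 0.372865  ]), 'rotation': array([0.11790108, 0.80069915, 0.58126426, 0.08433303])}
```

View pics/scene0.png

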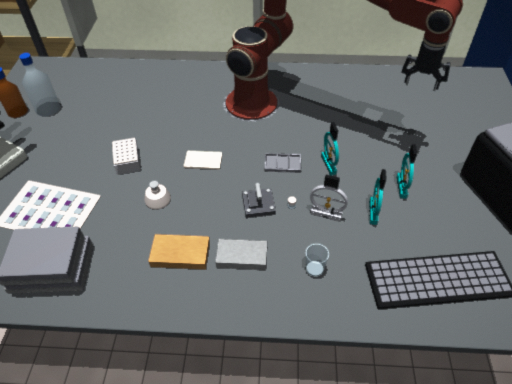

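View pics/top0.png

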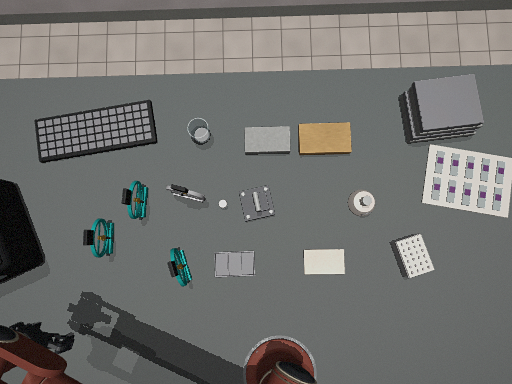

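View pics/wrist0.png

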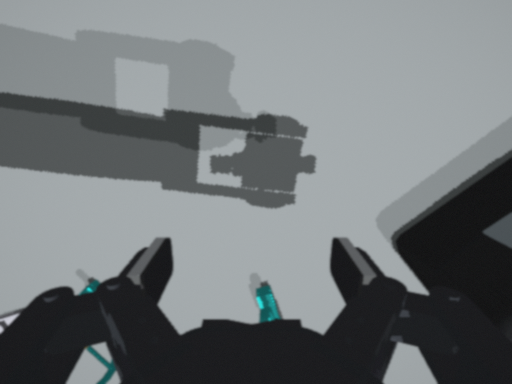

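The top view shows the silver gauge at about (186,193). Three turquoise look-alikes stand at (136,200), (100,238) and (180,267). The aluminium one fits the description. The stud is at (256,202), the timer at (364,202) and the jar at (223,204). I'll enlarge crops to confirm.

```bash
python3 - <<'E'
import cv2
t=cv2.imread("pics/top0.png");s=cv2.imread("pics/scene0.png")
cv2.imwrite("pics/c1.png",cv2.resize(t[165:245,150:290],None,fx=5.6,fy=5.6,interpolation=cv2.INTER_CUBIC))
cv2.imwrite("pics/c2.png",cv2.resize(s[165:225,230:360],None,fx=6,fy=6,interpolation=cv2.INTER_CUBIC))
a=cv2.resize(t[180:225,340:390],None,fx=8,fy=8,interpolation=cv2.INTER_CUBIC)
b=cv2.resize(s[170:215,132:182],None,fx=8,fy=8,interpolation=cv2.INTER_CUBIC)
cv2.imwrite("pics/c3.png",cv2.hconcat([a,b]))
E
```

```text
(no output)
```

View pics/c1.png

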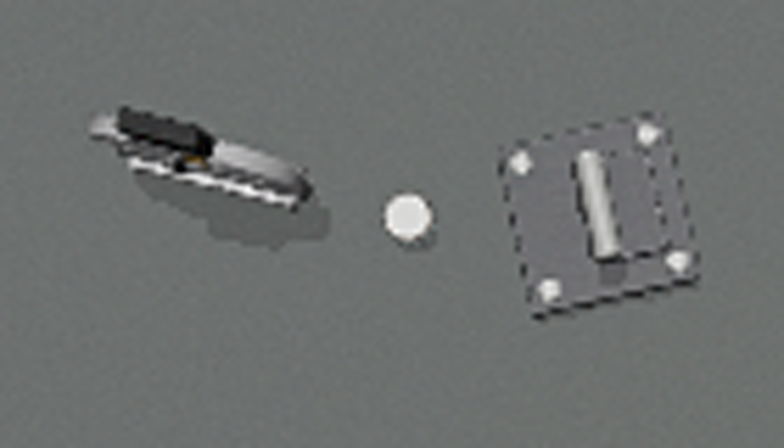

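View pics/c2.png

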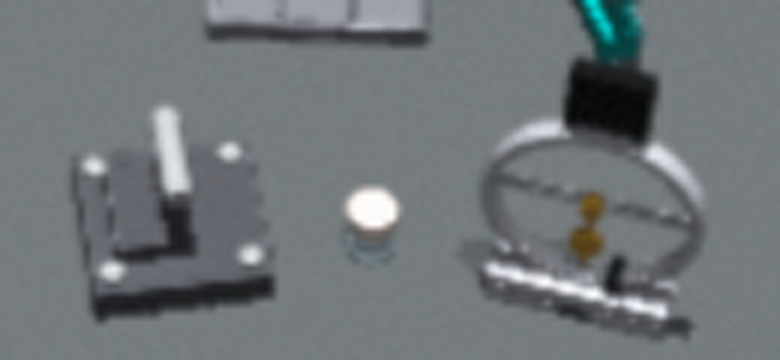

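View pics/c3.png

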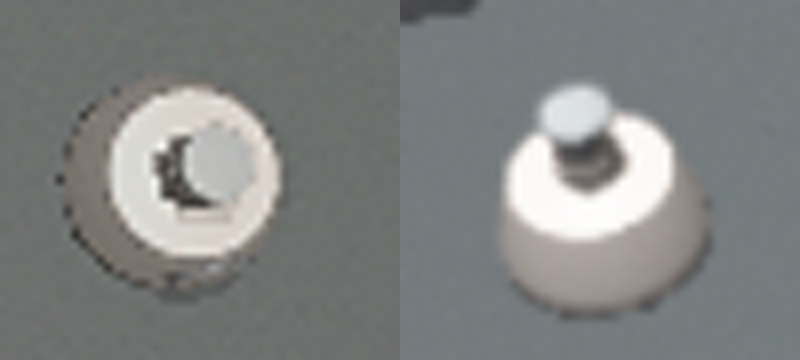

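The crops confirm it: the aluminium gauge is at scene (328,200). Its black tab is to the right of the pointer, so the gauge's +y is roughly world +y. The rib is in scene crop c2 from (165,110) to (178,190). Next I'll fit poses.

```bash
cat > h.py <<'E'
import numpy as np, cv2
from plant import *
from scipy.spatial.transform import Rotation as R
from scipy.optimize import least_squares
def rot(q): return R.from_quat([q[1],q[2],q[3],q[0]])
class Cam:
    def __init__(s,n,i=None):
        i=i or camera_info(n); s.o=np.array(i['origin']); s.R=rot(i['rotation']).as_matrix()
        s.f=192/np.tan(np.radians(i['vertical_fov'])/2); s.c=np.array([i['cx'],i['cy']])
    def proj(s,P):
        p=(np.atleast_2d(P)-s.o)@s.R; return p[:,:2]/p[:,2:]*s.f+s.c
    def ray(s,uv,z):
        d=s.R@np.append((np.array(uv)-s.c)/s.f,1); return s.o+d*(z-s.o[2])/d[2]
def crop(p,x0,y0,k): p=np.atleast_2d(p).astype(float); return (p+.5)/k-.5+[x0,y0]
def world(p,L): # p=x,y,yaw
    c,s=np.cos(p[2]),np.sin(p[2]); L=np.atleast_2d(L)
    return np.c_[p[0]+c*L[:,0]-s*L[:,1],p[1]+s*L[:,0]+c*L[:,1],L[:,2]]
def fit(obs,p0):
    def r(p): return np.concatenate([(c.proj(world(p,L))-uv).ravel() for c,L,uv in obs])
    s=least_squares(r,p0); return s.x,r(s.x)
E
python3 - <<'E'
from h import *
np.set_printoptions(precision=4,suppress=True)
S=Cam("scene");T=Cam("top")
# timer
pt=crop([222,165],340,180,8)[0]; ps=crop([576-400,115],132,170,8)[0]
print("plunger",T.ray(pt,.08),S.ray(ps,.08))
print("collar",T.ray(crop([195,172],340,180,8)[0],.058),S.ray(crop([590-400,178],132,170,8)[0],.058))
# stud
ot=crop([[502,150],[663,115],[697,277],[533,312]],150,165,5.6)  # foot corners top (+x+y),(+x-y),(-x-y),(-x,+y)
Lf=[[.05,.05,.022],[.05,-.05,.022],[-.05,-.05,.022],[-.05,.05,.022]]
rt=crop([[590,152],[607,252]],150,165,5.6); Lr=[[.03,0,.076],[-.03,0,.076]]
rs=crop([[165,110],[178,190]],230,165,6)
Lrs=[[-.03,0,.078],[.03,0,.078]]
p,r=fit([(T,Lf,ot),(T,Lr,rt),(S,Lrs,rs)],[.4,.04,.2]);print("stud",p,r)
p,r=fit([(S,Lrs,rs)],[.4,.04,.2]);print("stud S",p,r)
p,r=fit([(T,Lr,rt)],[.4,.04,.2]);print("stud T",p,r)
g=crop([[570,60],[658,70],[648,145],[565,135]],230,165,6)
Lg=[[.006,-.022,.186],[.006,.022,.186],[.006,.022,.144],[.006,-.022,.144]]
gf=crop([[487,280],[667,320]],230,165,6)
Lgf=[[.012,-.05,.0],[.012,.05,.0]]
p,r=fit([(S,Lg,g)],[.4,.2,-.2]);print("gauge S",p,r)
gt=crop([[120,108],[212,135],[118,123]],150,165,5.6); Lt=[[.006,.022,.186],[.006,-.022,.186],[-.006,.022,.186]]
p,r=fit([(T,Lt,gt)],[.4,.2,-.2]);print("gauge T",p,r)
p,r=fit([(S,Lg,g),(T,Lt,gt)],[.4,.2,-.2]);print("gauge",p,r)
print(S.ray(gf[0],0),S.ray(gf[1],0))
print("jar",T.ray(crop([408,217],150,165,5.6)[0],.034))
E
```

```text
plunger [ 0.5327 -0.2882  0.08  ] [ 0.5349 -0.2798  0.08  ]
collar [ 0.5323 -0.2833  0.058 ] [ 0.5498 -0.2748  0.058 ]
stud [0.5398 0.0581 0.1773] [-1.1845 -0.6844 -0.0338 -0.5345  0.1555  0.3905 -0.7269  0.3172 -1.0367
 -0.22   -0.2399  0.6176 -1.5787 -0.4943 -1.4959  0.0697]
stud S [0.5405 0.0631 0.1735] [-0.0279 -0.2986  0.0271  0.2833]
stud T [0.5404 0.0561 0.1434] [-0.0813 -0.4802  0.0805  0.4748]
gauge S [ 0.568   0.2874 -0.1088] [ 0.0878  1.5865  0.2231  1.6196  0.1579 -1.6021 -0.4766 -1.6311]
gauge T [ 0.5716  0.2778 -0.3585] [ 1.0744 -0.4535 -1.0383 -0.3202 -0.0334  0.7775]
gauge [ 0.5709  0.2832 -0.2652] [-1.3961  1.3805 -1.5699  3.0717 -1.5997 -0.1576 -1.9271 -1.8365 -1.2248
  0.4579 -2.9056 -0.7662 -1.9657  1.7997]
[0.5598 0.2383 0.    ] [0.5827 0.3356 0.    ]
jar [0.5387 0.1667 0.034 ]
```

```bash
r="";python3 -m inch '0 0 -0.04 0 0 0 1; 0 0 -0.04 0 0 0 1; 0 0 -0.03 0 0 0 1; -0.03 0.025 0 0 0 0 1; -0.03 0.025 0 0 0 0 1; -0.03 0.025 0 0 0 0 1; -0.03 0.025 0 0 0 0 1; -0.03 0.025 0 0 0 0 1; -0.03 0.025 0 0 0 0 1; -0.03 0.025 0 0 0 0 1'
python3 -m inch '-0.03 0.025 0 0 0 0 1; -0.03 0.025 0 0 0 0 1; -0.03 0.025 0 0 0 0 1; -0.03 0.025 0 0 0 0 1; -0.03 0.025 0 0 0 0 1; -0.03 0.025 0 0 0 0 1; -0.03 0.025 0 0 0 0 1; -0.03 0.025 0 0 0 0 1; -0.03 0.025 0 0 0 0 1; -0.03 0.025 0 0 0 0 1'
python3 -m inch '-0.03 0.025 0 0 0 0 1; -0.03 0.025 0 0 0 0 1; -0.03 0.025 0 0 0 0 1; -0.03 0.025 0 0 0 0 1; -0.03 0.025 0 0 0 0 1; -0.03 0.02 0 0 0 0 1; 0 0 0 0 0 0 1'
```

```text
time: 0.98
tool_pos: [0.2949, 0.3386, 0.3079]
tool_rot: [0.0, 0.809, 0.588, -0.0]
contact_force: [0.9, 0.0, 0.6]
gripper_width: 0.001
time: 1.82
tool_pos: [0.4398, -0.0243, 0.3082]
tool_rot: [0.0, 0.809, 0.587, 0.0]
contact_force: [1.0, 0.7, -0.3]
gripper_width: 0.003
time: 2.4
tool_pos: [0.522, -0.2435, 0.3062]
tool_rot: [-0.001, 0.811, 0.585, -0.001]
contact_force: [-0.8, -0.4, 0.3]
gripper_width: 0.001
```

```bash
python3 -m inch '-0.035 0.024 0 0 0 0 1; 0 0 0.04 0 0 0 1; 0 0 0.04 0 0 0 1; 0 0 0.04 0 0 0 1; 0 0 0.04 0 0 0 1; 0 0 0.015 0 0 0 1; 0 0 0 0 0 0 1; 0 0 0 0 0 0 1'
python3 - <<'E'
from h import *
np.set_printoptions(precision=4,suppress=True)
s=state();print(s['time'],s['tool_pos'])
S=Cam("scene");T=Cam("top");W=Cam("wrist")
for n,c in (("scene",S),("top",T),("wrist",W)): print(n,c.proj(s['tool_pos']),c.proj([.534,-.284,.08]))
ims={n:grab_frame(n) for n in("scene","top","wrist")}
a=cv2.resize(ims['scene'][140:215,120:195],None,fx=5,fy=5,interpolation=cv2.INTER_CUBIC)
b=cv2.resize(ims['top'][165:240,325:400],None,fx=5,fy=5,interpolation=cv2.INTER_CUBIC)
cv2.imwrite("pics/t1.png",cv2.hconcat([a,b]));cv2.imwrite("pics/w1.png",ims['wrist'])
E
```

```text
time: 3.07
tool_pos: [0.533, -0.2776, 0.1324]
tool_rot: [-0.001, 0.809, 0.588, -0.0]
contact_force: [-0.5, -0.3, -0.3]
gripper_width: -0.001
3.0667 [ 0.533  -0.2776  0.1324]
scene [[151.501 172.593]] [[152.3409 183.6774]]
top [[368.3608 198.353 ]] [[365.9398 199.8012]]
wrist [[250.638 219.103]] [[244.2252 199.7126]]
```

View pics/t1.png

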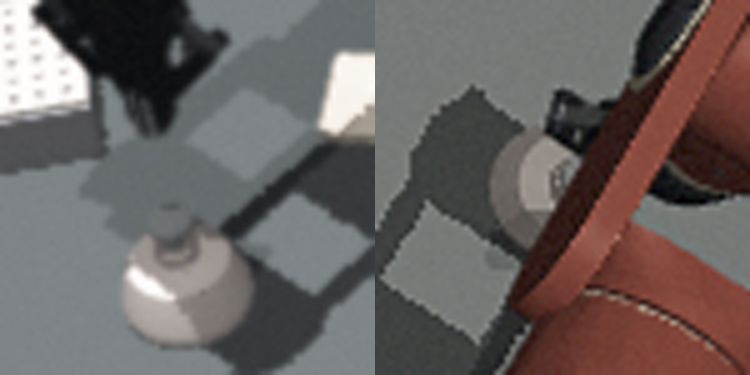

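View pics/w1.png

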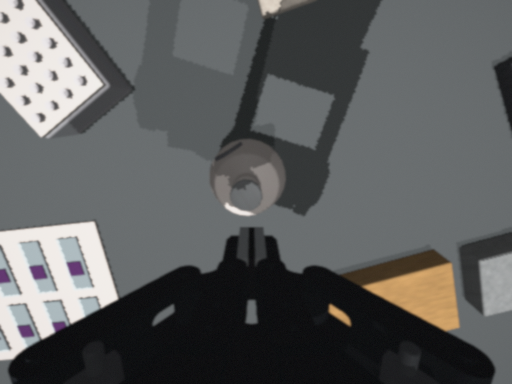

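The wrist picture shows the plunger head at about (246,193) and the fingertips at (251,228). The scene picture has the head at about (154.5,183).

```bash
python3 - <<'E'
from h import *
np.set_printoptions(precision=4,suppress=True)
s=state();W=Cam("wrist");im=cv2.imread("pics/w1.png")
print(W.ray([246,193],.08),W.ray([248,178],.058),W.o,W.R[:,2])
cv2.imwrite("pics/w1c.png",cv2.resize(im[130:250,190:310],None,fx=5,fy=5,interpolation=cv2.INTER_CUBIC))
E
```

```text
[ 0.5322 -0.2829  0.08  ] [ 0.5247 -0.2788  0.058 ] [ 0.4652 -0.2557  0.3118] [ 0.2768 -0.0918 -0.9565]
```

View pics/w1c.png

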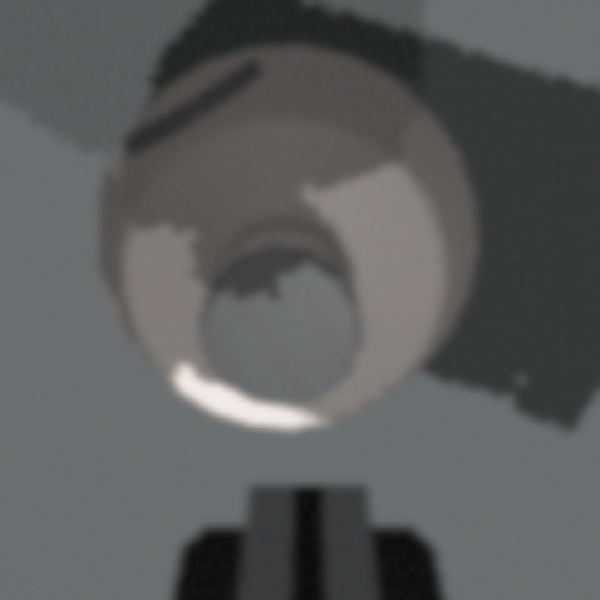

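```bash
python3 -m inch '-0.005 0 0.025 0 0 0 1; 0 0 0.02 0 0 0 1; 0 0 0.006 0 0 0 1; 0 0 0.003 0 0 0 1; 0 0 0 0 0 0 1'
python3 -m inch '0 0 0.003 0 0 0 1; 0 0 0.003 0 0 0 1;0 0 0.002 0 0 0 1; 0 0 0 0 0 0 1;0 0 0 0 0 0 1'
```

```text
time: 3.63
tool_pos: [0.5326, -0.2833, 0.0803]
tool_rot: [0.001, 0.809, 0.588, 0.0]
contact_force: [0.5, 0.4, 1.3]
gripper_width: 0.001
time: 4.05
tool_pos: [0.5321, -0.283, 0.0715]
tool_rot: [0.0, 0.809, 0.588, 0.0]
contact_force: [-0.5, 0.1, 1.1]
gripper_width: 0.001
```

```bash
python3 -m inch '0 0 0.003 0 0 0 1; 0 0 0.003 0 0 0 1;0 0 0 0 0 0 1'
python3 -m inch '0 0 0.003 0 0 0 1; 0 0 0.002 0 0 0 1;0 0 0 0 0 0 1;0 0 0 0 0 0 1'
python3 - <<'E'
from h import *
i=grab_frame("scene");w=grab_frame("wrist")
a=cv2.resize(i[140:215,120:195],None,fx=5,fy=5,interpolation=cv2.INTER_CUBIC)
b=cv2.resize(w[155:250,200:295],(375,375),interpolation=cv2.INTER_CUBIC)
cv2.imwrite("pics/t2.png",cv2.hconcat([a,b]))
E
```

```text
time: 4.3
tool_pos: [0.5316, -0.2827, 0.0644]
tool_rot: [-0.001, 0.809, 0.588, -0.0]
contact_force: [-0.6, 0.4, -0.3]
gripper_width: 0.004
time: 4.63
tool_pos: [0.5319, -0.2829, 0.06]
tool_rot: [-0.0, 0.809, 0.588, -0.0]
contact_force: [-0.5, -0.4, -0.2]
gripper_width: -0.001
```

View pics/t2.png

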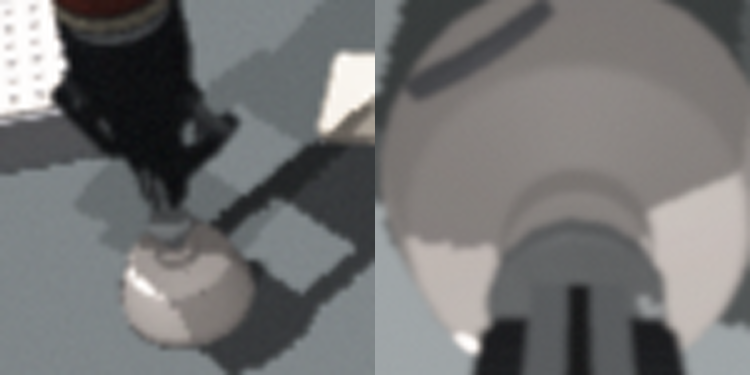

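Not touching yet: the fingertips look just above the head in both views, so the true tip sits about 20 mm above the reported TCP. I'll continue in small steps, watching the force.

```bash
python3 -m inch '0 0 0.002 0 0 0 1; 0 0 0.002 0 0 0 1;0 0 0 0 0 0 1;0 0 0 0 0 0 1'
python3 -m inch '0 0 0.002 0 0 0 1; 0 0 0.002 0 0 0 1;0 0 0 0 0 0 1;0 0 0 0 0 0 1'
```

```text
time: 5.07
tool_pos: [0.5319, -0.2829, 0.056]
tool_rot: [-0.0, 0.809, 0.588, -0.0]
contact_force: [0.1, 0.1, -0.1]
gripper_width: -0.0
time: 5.4
tool_pos: [0.5319, -0.2829, 0.052]
tool_rot: [-0.0, 0.809, 0.588, -0.0]
contact_force: [-0.2, 0.2, -0.3]
gripper_width: -0.001
```

```bash
cat > look.py <<'E'
from h import *
import sys
n=sys.argv[1]
i=grab_frame("scene");w=grab_frame("wrist")
a=cv2.resize(i[155:200,130:175],(400,400),interpolation=cv2.INTER_CUBIC)
b=cv2.resize(w[155:250,200:295],(400,400),interpolation=cv2.INTER_CUBIC)
cv2.imwrite(f"pics/{n}.png",cv2.hconcat([a,b]))
E
python3 look.py t3
```

```text
(no output)
```

View pics/t3.png

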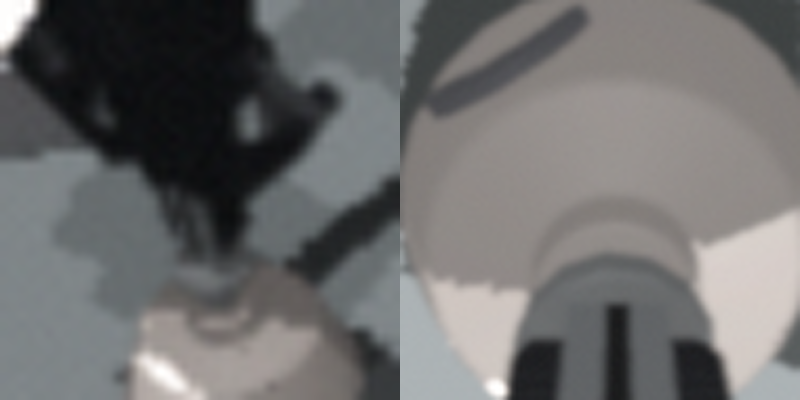

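```bash
python3 -m inch '0 0 0.003 0 0 0 1; 0 0 0 0 0 0 1;0 0 0 0 0 0 1'
python3 -m inch '0 0 0.003 0 0 0 1; 0 0 0 0 0 0 1;0 0 0 0 0 0 1'
python3 -m inch '0 0 0.003 0 0 0 1; 0 0 0 0 0 0 1;0 0 0 0 0 0 1'; python3 look.py t4
```

```text
time: 5.75
tool_pos: [0.5319, -0.2829, 0.049]
tool_rot: [-0.0, 0.809, 0.588, -0.0]
contact_force: [0.5, -1.3, 0.3]
gripper_width: -0.0
time: 6.0
tool_pos: [0.5324, -0.2832, 0.0467]
tool_rot: [0.0, 0.809, 0.588, 0.0]
contact_force: [-0.5, 0.2, 2.4]
gripper_width: 0.002
time: 6.25
tool_pos: [0.5325, -0.2833, 0.0438]
tool_rot: [0.001, 0.809, 0.588, 0.0]
contact_force: [0.4, -0.9, 3.3]
gripper_width: 0.002
```

View pics/t4.png

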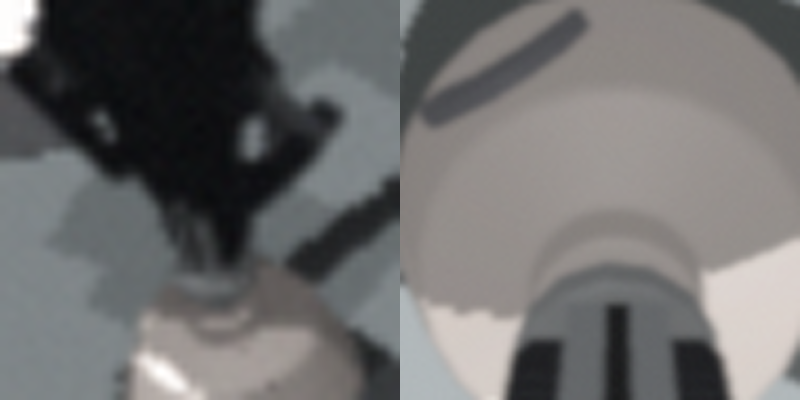

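Contact started near reported z ≈ 0.047, so the tips are about 33 mm short of the reported TCP. The wrist picture gives a similar figure. I'll carry this offset forward and press on.

```bash
python3 -m inch '0 0 0.003 0 0 0 1; 0 0 0.003 0 0 0 1;0 0 0 0 0 0 1'
python3 -m inch '0 0 0.002 0 0 0 1; 0 0 0.001 0 0 0 1;0 0 0 0 0 0 1;0 0 0 0 0 0 1'
```

```text
time: 6.6
tool_pos: [0.5326, -0.2834, 0.0374]
tool_rot: [0.001, 0.809, 0.588, 0.0]
contact_force: [0.7, 0.8, 6.7]
gripper_width: -0.0
time: 6.93
tool_pos: [0.5326, -0.2833, 0.0351]
tool_rot: [0.0, 0.809, 0.588, 0.0]
contact_force: [-0.5, 0.2, 8.2]
gripper_width: 0.0
```

```bash
python3 -m inch '0 0 0.001 0 0 0 1; 0 0 0.001 0 0 0 1;0 0 0 0 0 0 1;0 0 0 0 0 0 1'
```

```text
time: 7.27
tool_pos: [0.5326, -0.2834, 0.0349]
tool_rot: [0.0, 0.809, 0.588, -0.0]
contact_force: [-4.5, 3.6, 15.2]
gripper_width: 0.0
```

The force of 15 N against the spring's 8 N shows the plunger is on its stop. Retreating now, then going to view the stud.

```bash
python3 -m inch '0 0 -0.006 0 0 0 1; 0 0 -0.03 0 0 0 1; 0 0 -0.04 0 0 0 1; 0 0 -0.04 0 0 0 1; 0 0 -0.04 0 0 0 1; 0 0 -0.04 0 0 0 1;0 0 -0.02 0 0 0.124 1; 0 0 0 0 0 0.124 1; 0 0 0 0 0 0.124 1; 0 0 0 0 0 0.124 1'
python3 -m inch '0 0 0 0 0 0.124 1; 0 0 0 0 0 0.124 1; 0 0 0 0 0 0.124 1; 0 0 0 0 0 0.124 1; 0 0 0 0 0 0.124 1; 0 0 0 0 0 0.12 0; 0 -0.04 0 0 0 0 0; 0 -0.04 0 0 0 0 0; 0 -0.04 0 0 0 0 0; 0 -0.04 0 0 0 0 0'
python3 -m inch '0 -0.04 0 0 0 0 0; 0 -0.04 0 0 0 0 0; 0 -0.03 0 0 0 0 0; 0 0 0 0 0 0 0; 0 0 0 0 0 0 0'
python3 - <<'E'
from h import *
i=camera_info("wrist");cv2.imwrite("pics/ws.png",grab_frame("wrist"))
import pickle;pickle.dump((i,state()),open("ws.pkl","wb"));print(i)
E
```

```text
time: 8.1
tool_pos: [0.5318, -0.2828, 0.2475]
tool_rot: [-0.0, 0.93, 0.368, -0.0]
contact_force: [-0.5, -0.4, 0.1]
gripper_width: 0.001
time: 8.93
tool_pos: [0.5279, -0.1215, 0.2465]
tool_rot: [-0.001, 1.0, 0.009, -0.001]
contact_force: [0.2, 0.0, 0.0]
gripper_width: 0.708
time: 9.35
tool_pos: [0.526, -0.0117, 0.247]
tool_rot: [0.0, 1.0, 0.012, -0.001]
contact_force: [0.8, 0.3, 0.4]
gripper_width: 0.999
{'vertical_fov': 71.18171171428956, 'cx': 251.16052527463484, 'cy': 191.4608284727885, 'origin': array([0.52485861, 0.06170091, 0.42264249]), 'rotation': array([1.45104102e-01, 9.89350985e-01, 1.13556047e-02, 6.91312818e-04])}
```

View pics/ws.png

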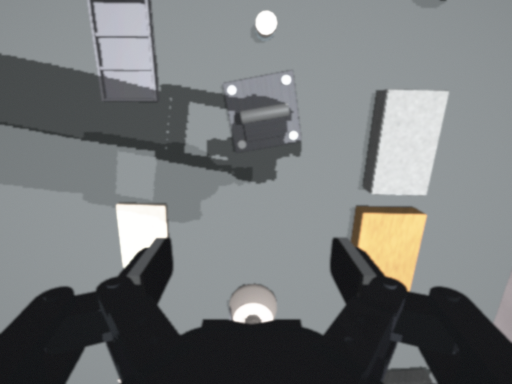

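```bash
python3 - <<'E'
import cv2
i=cv2.imread("pics/ws.png")
cv2.imwrite("pics/wsc.png",cv2.resize(i[60:160,210:310],None,fx=6,fy=6,interpolation=cv2.INTER_CUBIC))
E
```

```text
(no output)
```

View pics/wsc.png

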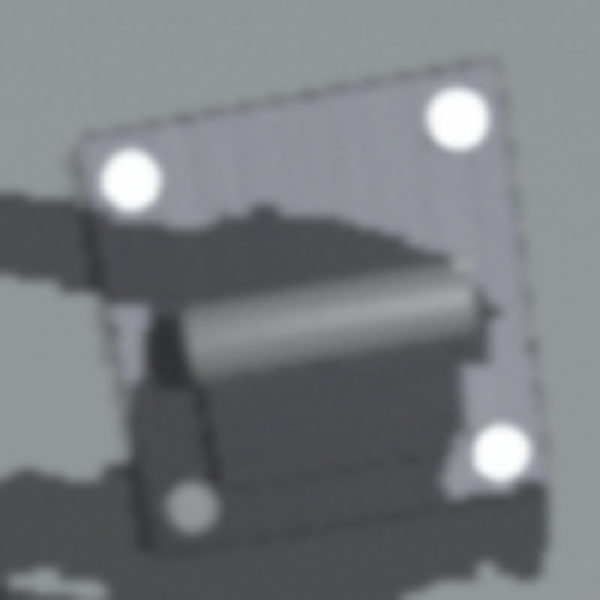

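```bash
python3 - <<'E'
from h import *
import pickle
np.set_printoptions(precision=4,suppress=True)
i,s=pickle.load(open("ws.pkl","rb"));W=Cam("wrist",i);T=Cam("top");S=Cam("scene")
print(s['tool_pos'])
c=crop([[82,137],[498,62],[545,485],[145,548]],210,60,6)
Lf=np.array([[-.05,.05,.022],[.05,.05,.022],[.05,-.05,.022],[-.05,-.05,.022]])
r=crop([[190,345],[474,297]],210,60,6);Lr=np.array([[-.03,0,.07],[.03,0,.07]])
P=[W.ray(u,.022) for u in c];print(np.linalg.norm(np.diff(P+[P[0]],axis=0),axis=1),np.mean(P,0))
Q=[W.ray(u,.074) for u in r];print(Q,np.linalg.norm(Q[1]-Q[0]),np.mean(Q,0))
print(fit([(W,Lf,c),(W,Lr,r)],[.5,.05,.2]))
for dz in(-.03,0,.03):
    W2=Cam("wrist",i);W2.o=W2.o+[0,0,dz];p,e=fit([(W2,Lf,c),(W2,Lr,r)],[.5,.05,.2]);print(dz,p,np.abs(e).mean())
for u,z in(([266,22],.034),):print("jar",W.ray(u,z))
E
```

```text
[ 0.5262 -0.0128  0.2471]
[0.097  0.0968 0.0998 0.096 ] [0.5403 0.0605 0.022 ]
[array([0.5119, 0.0542, 0.074 ]), array([0.5706, 0.0651, 0.074 ])] 0.05966965708390434 [0.5413 0.0596 0.074 ]
(array([0.5408, 0.06  , 0.1791]), array([-1.2744, -1.0745,  1.0628, -0.8109,  0.7395,  1.5168,  0.7146,
        1.5424, -0.4108, -0.4597, -0.6446, -0.1819]))
-0.03 [0.5395 0.0596 0.1788] 2.8839769384070344
0 [0.5408 0.06   0.1791] 0.8694014111204625
0.03 [0.542  0.0603 0.1793] 1.4603829619637665
jar [0.5405 0.1705 0.034 ]
```

The stud is at (0.541, 0.060), yaw 0.178, and the wrist and top views agree. Next, view the gauge.

```bash
python3 -m inch '0.007 -0.034 0 0 0 0 0; 0.007 -0.034 0 0 0 0 0; 0.007 -0.034 0 0 0 0 0; 0.007 -0.034 0 0 0 0 0; 0.007 -0.034 0 0 0 0 0; 0.007 -0.034 0 0 0 0 0; 0 0 0 0 0 0.12 0; 0 0 0 0 0 0.12 0; 0 0 0 0 0 0 0; 0 0 0 0 0 0 0'
python3 - <<'E'
from h import *
i=camera_info("wrist");w=grab_frame("wrist");cv2.imwrite("pics/wg.png",w)
import pickle;pickle.dump((i,state()),open("wg.pkl","wb"));print(i)
E
```

```text
time: 10.23
tool_pos: [0.5649, 0.1904, 0.2475]
tool_rot: [0.0, 0.994, -0.109, -0.001]
contact_force: [0.3, -0.9, -0.2]
gripper_width: 1.004
{'vertical_fov': 71.18171171428956, 'cx': 251.16052527463484, 'cy': 191.4608284727885, 'origin': array([0.58116564, 0.26220293, 0.42314227]), 'rotation': array([ 0.1445343 ,  0.98343463, -0.10816051, -0.01635459])}
```

View pics/wg.png

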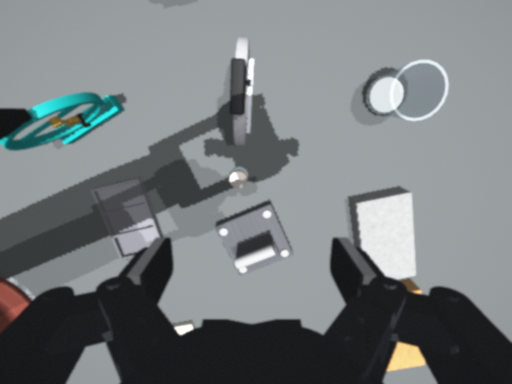

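```bash
python3 - <<'E'
import cv2
i=cv2.imread("pics/wg.png")
cv2.imwrite("pics/wgc.png",cv2.resize(i[30:150,190:300],None,fx=5,fy=5,interpolation=cv2.INTER_CUBIC))
E
```

```text
(no output)
```

View pics/wgc.png

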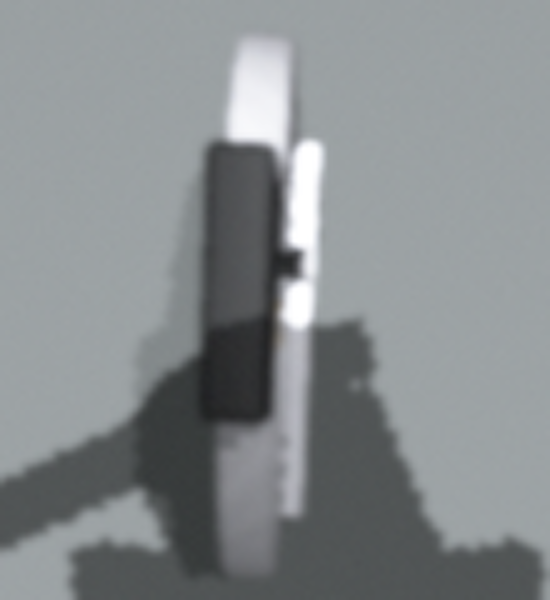

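```bash
python3 - <<'E'
from h import *
import pickle
np.set_printoptions(precision=4,suppress=True)
i,s=pickle.load(open("wg.pkl","rb"));W=Cam("wrist",i);T=Cam("top");S=Cam("scene")
c=crop([[207,143],[275,145],[270,418],[203,418]],190,30,5)
P=np.array([W.ray(u,.186) for u in c]);print(P,np.linalg.norm(np.diff(np.r_[P,P[:1]],axis=0),axis=1),P.mean(0))
L=np.array([[-.006,.022,.186],[.006,.022,.186],[.006,-.022,.186],[-.006,-.022,.186]])
f=crop([[325,145],[300,517]],190,30,5);Lf=np.array([[.012,.05,.022],[.012,-.05,.022]])
print(fit([(W,L,c)],[.57,.28,-.25]));p,e=fit([(W,L,c),(W,Lf,f)],[.57,.28,-.25]);print(p,e)
print([W.ray(u,.022) for u in f])
yaw=-2*np.arctan2(.109,.994)
# tool x axis
print("toolx",rot(s['tool_rot']).as_matrix()[:,0], s['tool_pos'])
print("in tool", rot(s['tool_rot']).inv().apply(np.array([p[0],p[1],.2])-s['tool_pos']))
gt=crop([[120,108],[212,135],[118,123]],150,165,5.6); Lt=[[.006,.022,.186],[.006,-.022,.186],[-.006,.022,.186]]
print(T.proj(world(p,Lt))-gt)
E
```

```text
[[0.574  0.3053 0.186 ]
 [0.5846 0.3026 0.186 ]
 [0.5743 0.2618 0.186 ]
 [0.5632 0.2642 0.186 ]] [0.0109 0.0421 0.0114 0.0424] [0.574  0.2835 0.186 ]
(array([ 0.574 ,  0.2834, -0.2509]), array([-0.6773, -1.0997,  0.6747, -0.9808,  0.3624,  1.4071, -0.3596,
        0.9418]))
[ 0.574   0.2834 -0.269 ] [-0.1002 -1.2041  1.2435 -0.7871 -0.0372  1.5403 -0.7529  0.809  -1.0363
 -0.362   0.3934  0.2348]
[array([0.6002, 0.3276, 0.022 ]), array([0.5718, 0.2324, 0.022 ])]
toolx [ 0.9761 -0.2173 -0.0007] [0.5649 0.1905 0.2477]
in tool [-0.0112 -0.0927  0.0477]
[[-1.2456 -0.6381]
 [-2.9466 -1.8087]
 [-2.0016  0.6973]]
```

```bash
python3 -m inch '-0.004 -0.031 0 0 0 0.04 0; -0.004 -0.031 0 0 0 0 0; 0 -0.031 0 0 0 0 0; 0 0 0.03 0 0 0 0; 0 0 0.03 0 0 0 0; 0 0 0.03 0 0 0 0; 0 0 0 0 0 0 0; 0 0 0 0 0 0 0'
cat > look2.py <<'E'
from h import *
import sys
n=sys.argv[1]
i=camera_info("wrist");w=grab_frame("wrist");s=grab_frame("scene");cv2.imwrite(f"pics/{n}w.png",w)
a=cv2.resize(s[130:230,280:380],(400,400),interpolation=cv2.INTER_CUBIC)
b=cv2.resize(w[160:330,160:350],(447,400),interpolation=cv2.INTER_CUBIC)
cv2.imwrite(f"pics/{n}.png",cv2.hconcat([a,b])[:, :800])
E
python3 look2.py g1
```

```text
time: 10.95
tool_pos: [0.5783, 0.2824, 0.156]
tool_rot: [0.001, 0.992, -0.13, -0.002]
contact_force: [-0.3, 0.1, 1.2]
gripper_width: 1.0
```

View pics/g1.png

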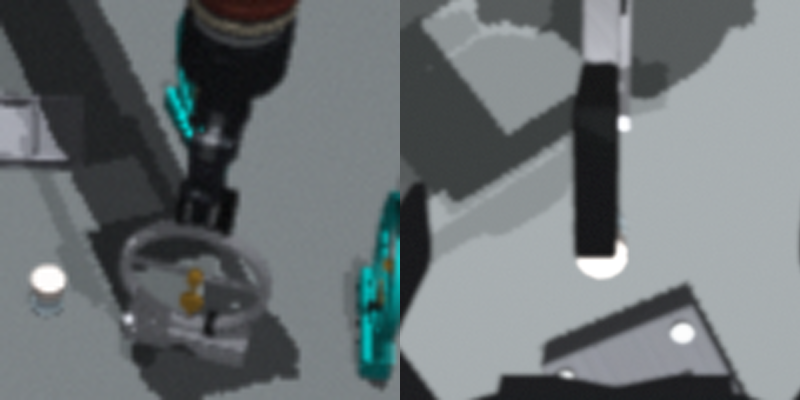

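View pics/g1w.png

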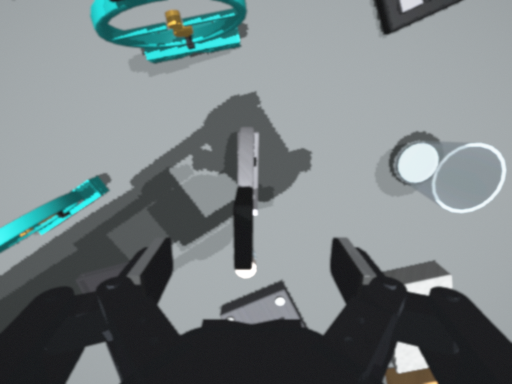

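```bash
python3 - <<'E'
from h import *
np.set_printoptions(precision=4,suppress=True)
W=Cam("wrist");s=state();Rt=rot(s['tool_rot'])
A=W.ray([244,205],.186);B=W.ray([243.5,268],.186);print(A,B,np.linalg.norm(A-B))
print(Rt.inv().apply((A+B)/2-s['tool_pos']),s['tool_pos'],Rt.as_matrix()[:,2])
for dz in (0,.01,.02):
  W.o[2]+=.0 if dz==0 else .01
  A=W.ray([244,205],.186);B=W.ray([243.5,268],.186);print(dz,np.linalg.norm(A-B),Rt.inv().apply((A+B)/2-s['tool_pos']))
E
```

```text
[0.5819 0.3039 0.186 ] [0.5703 0.2628 0.186 ] 0.04269038513962994
[-0.0045  0.0014 -0.0253] [0.5809 0.2836 0.1607] [ 0.003  0.001 -1.   ]
0 0.04269038513962994 [-0.0045  0.0014 -0.0253]
0.01 0.0455271487570044 [-0.0048  0.0063 -0.0253]
0.02 0.048363912374379 [-0.0051  0.0113 -0.0253]
```

```bash
python3 -m inch '-0.0045 0.003 0 0 0 0.01 0; 0 0 0.012 0 0 0 0; 0 0 0.012 0 0 0 0; 0 0 0.01 0 0 0 0; 0 0 0 0 0 0 0; 0 0 0 0 0 0 0'
python3 look2.py g2
```

```text
time: 11.55
tool_pos: [0.5733, 0.2817, 0.1224]
tool_rot: [0.001, 0.991, -0.135, -0.001]
contact_force: [-0.8, -0.8, 0.5]
gripper_width: 1.0
```

View pics/g2.png

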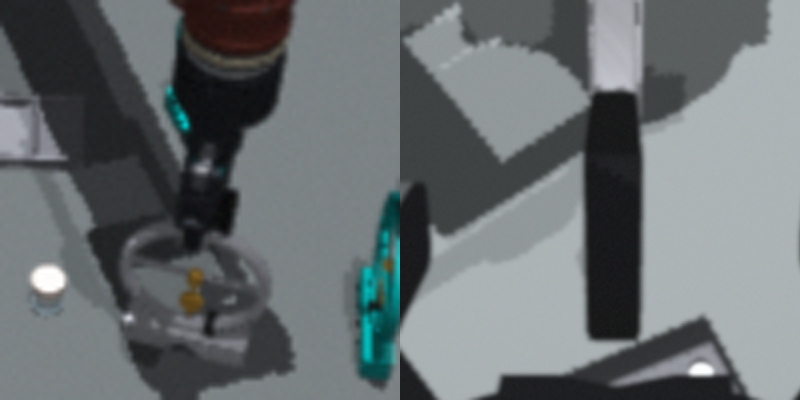

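```bash
python3 -m inch '0 0 0 0 0 0 1; 0 0 0 0 0 0 1; 0 0 0 0 0 0 1; 0 0 0 0 0 0 1; 0 0 0 0 0 0 1; 0 0 0 0 0 0 1; 0 0 0 0 0 0 1; 0 0 0 0 0 0 1'
python3 look2.py g3
```

```text
time: 12.32
tool_pos: [0.5745, 0.2821, 0.1245]
tool_rot: [-0.0, 0.991, -0.135, 0.0]
contact_force: [0.6, -0.4, 1.5]
gripper_width: 0.126
```

View pics/g3.png

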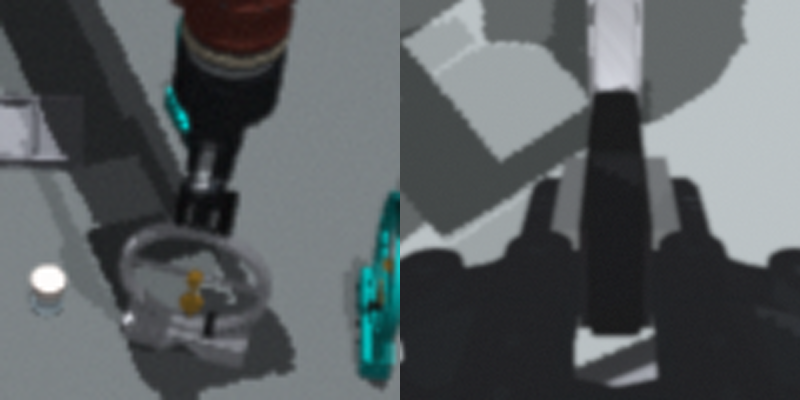

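Gripped: the width of 0.126 is about 11 mm. Lift, turn to the stud's yaw and carry it over the rib.

```bash
python3 -m inch '0 0 -0.01 0 0 0 1; 0 0 -0.025 0 0 0 1; 0 0 -0.035 0 0 0 1; 0 0 -0.035 0 0 0 1; 0 0 -0.015 0 0 -0.05 1; 0 0 0 0 0 -0.1 1; 0 0 0 0 0 -0.1 1; 0 0 0 0 0 -0.1 1; 0 0 0 0 0 -0.1 1; 0 0 0 0 0 0 1'
python3 -m inch '-0.004 0.012 0 0 0 0 1; -0.008 0.024 0 0 0 0 1; -0.009 0.026 0 0 0 0 1; -0.009 0.026 0 0 0 0 1; -0.009 0.026 0 0 0 0 1; -0.009 0.026 0 0 0 0 1; -0.009 0.026 0 0 0 0 1; -0.008 0.024 0 0 0 0 1; -0.005 0.013 0 0 0 0 1; 0 0 0 0 0 0 1'
python3 -m inch '0 0 0 0 0 0 1; 0 0 0 0 0 0 1'
python3 - <<'E'
from h import *
i=grab_frame("scene");w=grab_frame("wrist");t=grab_frame("top");cv2.imwrite("pics/h1s.png",i)
a=cv2.resize(i[130:230,210:310],(400,400),interpolation=cv2.INTER_CUBIC)
b=cv2.resize(w[170:360,150:350],(400,400),interpolation=cv2.INTER_CUBIC)
cv2.imwrite("pics/h1.png",cv2.hconcat([a,b]))
E
```

```text
time: 13.25
tool_pos: [0.5737, 0.2817, 0.2433]
tool_rot: [0.0, 0.996, 0.091, -0.001]
contact_force: [0.4, -0.1, -3.7]
gripper_width: 0.131
time: 14.08
tool_pos: [0.5409, 0.0664, 0.2441]
tool_rot: [0.001, 0.996, 0.087, -0.001]
contact_force: [-0.2, -0.5, -4.1]
gripper_width: 0.126
time: 14.25
tool_pos: [0.5416, 0.0698, 0.2442]
tool_rot: [-0.0, 0.996, 0.089, -0.0]
contact_force: [0.3, -0.3, -4.4]
gripper_width: 0.127
```

View pics/h1.png

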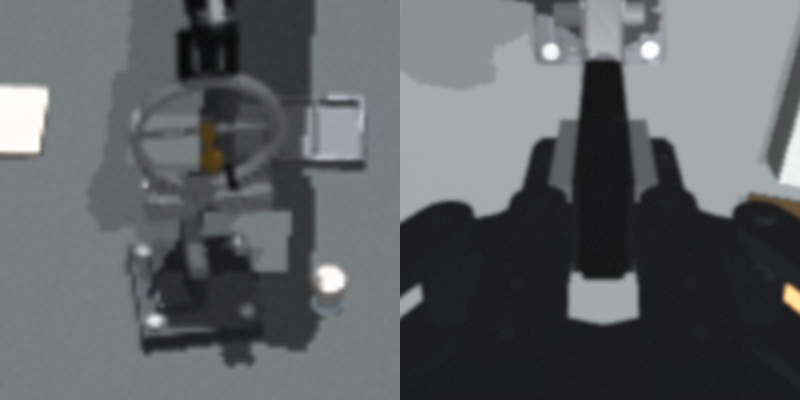

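```bash
python3 -m inch '-0.002 0.01 0.01 0 0 0 1; 0 0 0.015 0 0 0 1; 0 0 0.01 0 0 0 1; 0 0 0.004 0 0 0 1; 0 0 0 0 0 0 1; 0 0 0 0 0 0 1;0 0 0 0 0 0 1'
python3 - <<'E'
from h import *
np.set_printoptions(precision=4,suppress=True)
ps=[];
s=state();print(s['tool_pos'],s['contact_force'])
i=grab_frame("scene");cv2.imwrite("pics/h2s.png",i)
cv2.imwrite("pics/h2.png",cv2.resize(i[130:230,215:315],None,fx=6,fy=6,interpolation=cv2.INTER_CUBIC))
S=Cam("scene");y=.178
tp=s['tool_pos'];p=[tp[0],tp[1],y];dz=tp[2]-.1243
print((S.proj(world(p,np.array([[.012,-.05,0],[.012,.05,0],[.012,0,0.0],[.012,-.05,.022],[.012,.05,.022]])+[0,0,dz]))-[215,130]+.5)*6)
print((S.proj(world([.541,.06,y],np.array([[.03,0,.078],[.03,0,.062]])))-[215,130]+.5)*6)
E
```

```text
time: 14.98
tool_pos: [0.5422, 0.0596, 0.2061]
tool_rot: [0.0, 0.996, 0.09, 0.001]
contact_force: [0.4, 0.1, -3.1]
gripper_width: 0.129
[0.5422 0.0596 0.2061] [ 0.425   0.1253 -3.0711]
[[164.9144 383.393 ]
 [350.5574 365.1247]
 [257.959  374.2369]
 [163.5954 356.3211]
 [351.3191 337.98  ]]
[[263.016  402.7079]
 [263.1717 421.9263]]
```

View pics/h2.png

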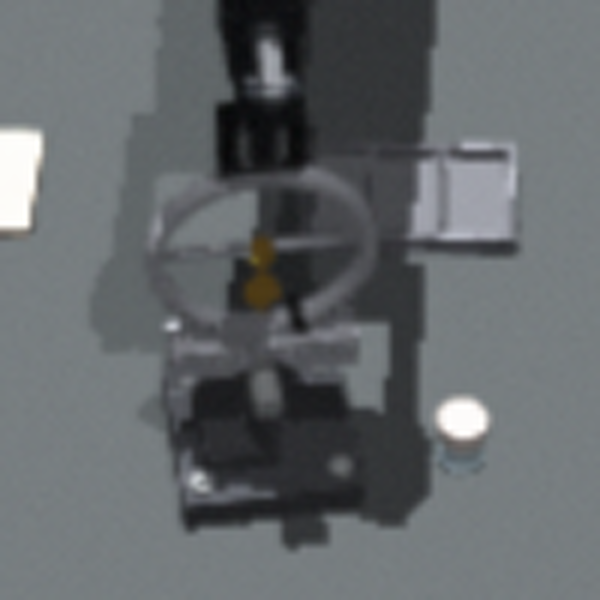

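```bash
python3 -m inch '0 0.0015 0.004 0 0 0 1; 0 0 0.004 0 0 0 1; 0 0 0.002 0 0 0 1; 0 0 0 0 0 0 1; 0 0 0 0 0 0 1'
python3 -m inch '0 0 0.002 0 0 0 1; 0 0 0 0 0 0 1; 0 0 0 0 0 0 1'
python3 -m inch '0 0 0.001 0 0 0 1; 0 0 0 0 0 0 1; 0 0 0 0 0 0 1'
```

```text
time: 15.45
tool_pos: [0.5417, 0.0581, 0.1949]
tool_rot: [-0.0, 0.996, 0.09, -0.0]
contact_force: [0.2, -0.5, -3.3]
gripper_width: 0.133
time: 15.7
tool_pos: [0.5419, 0.0581, 0.1932]
tool_rot: [0.0, 0.996, 0.09, -0.0]
contact_force: [-0.0, -0.0, -4.4]
gripper_width: 0.125
time: 15.95
tool_pos: [0.542, 0.0581, 0.1923]
tool_rot: [-0.0, 0.996, 0.09, -0.0]
contact_force: [0.5, -0.5, -3.3]
gripper_width: 0.128
```

```bash
python3 -m inch '0 0 0.001 0 0 0 1; 0 0 0 0 0 0 1; 0 0 0 0 0 0 1'
python3 -m inch '0 0 0.001 0 0 0 1; 0 0 0 0 0 0 1; 0 0 0 0 0 0 1'
python3 -m inch '0 0 0.001 0 0 0 1; 0 0 0 0 0 0 1; 0 0 0 0 0 0 1'
```

```text
time: 16.2
tool_pos: [0.5421, 0.0582, 0.1914]
tool_rot: [-0.0, 0.996, 0.09, 0.0]
contact_force: [0.4, 0.9, -3.0]
gripper_width: 0.128
time: 16.45
tool_pos: [0.5422, 0.0583, 0.1909]
tool_rot: [-0.0, 0.996, 0.09, 0.0]
contact_force: [-0.7, 0.6, -0.1]
gripper_width: 0.13
time: 16.7
tool_pos: [0.5425, 0.0583, 0.1908]
tool_rot: [-0.0, 0.996, 0.09, 0.001]
contact_force: [-2.7, 0.9, 5.6]
gripper_width: 0.129
```

Contact came at z ≈ 0.191, exactly the predicted seated height, with about 9 N of load on the rib. Next I'll check the picture and read the index angle.

```bash
python3 -m inch '0 0 0 0 0 0 1; 0 0 0 0 0 0 1'
cat > idx.py <<'E'
from h import *
import sys
n,tilt,yoff,zoff=sys.argv[1],*map(float,sys.argv[2:5])
np.set_printoptions(precision=1,suppress=True)
i=np.mean([grab_frame("scene").astype(float) for _ in range(3)],0).astype(np.uint8);cv2.imwrite(f"pics/{n}s.png",i)
x0,y0,k=235,150,12
im=cv2.resize(i[y0:y0+50,x0:x0+60],None,fx=k,fy=k,interpolation=cv2.INTER_CUBIC)
cv2.imwrite(f"pics/{n}.png",im)
E
python3 idx.py k1 0 0 0
```

```text
time: 16.87
tool_pos: [0.5425, 0.0582, 0.1908]
tool_rot: [-0.0, 0.996, 0.09, 0.001]
contact_force: [-1.2, 0.8, 6.7]
gripper_width: 0.127
```

View pics/k1.png

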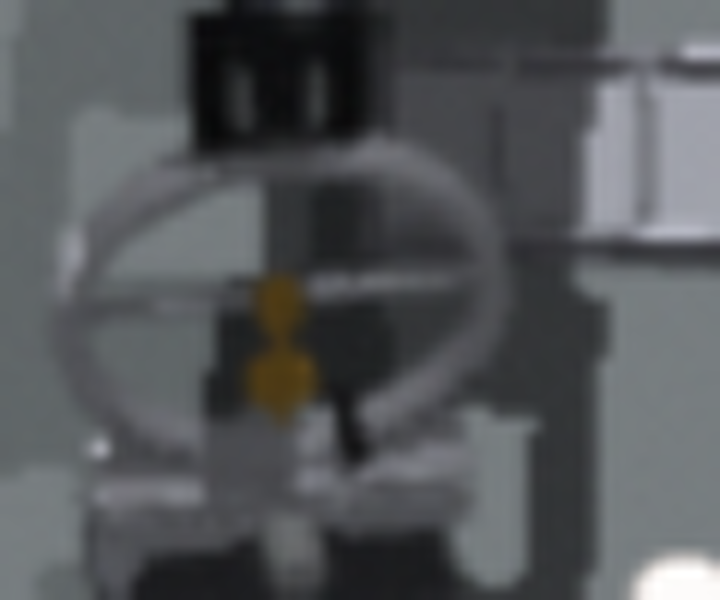

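The notch sits on the rib. The pointer hub is at (280,300), its tip near (281,418), and the tab runs from about (338,385) to (355,455).

```bash
python3 - <<'E'
from h import *
np.set_printoptions(precision=1,suppress=True)
S=Cam("scene")
for (x,y) in ((.542,.0595),):
  f=lambda a,r,x=0.:(S.proj(world([x*0+.542,y,.178],[[x,r*np.sin(a),.0664+.082-r*np.cos(a)]]))[0]-[235,150]+.5)*12
  c=f(0,0);print(c)
  for a in(0,.2,.24,.28,.32,.36,.4):print(a,f(a,.047)-c,f(a,.06)-c)
E
```

```text
[268.1 306.1]
0 [  1.3 119.9] [  1.7 152. ]
0.2 [ 36.1 114.1] [ 45.8 144.8]
0.24 [ 43.  112.5] [ 54.5 142.6]
0.28 [ 49.8 110.6] [ 63.1 140.3]
0.32 [ 56.5 108.6] [ 71.6 137.7]
0.36 [ 63.1 106.3] [ 80.  134.9]
0.4 [ 69.6 104. ] [ 88.3 131.9]
```

```bash
python3 -m inch '0 -0.0018 0 -0.015 0 0 1; 0 -0.0036 0.0001 -0.03 0 0 1; 0 -0.0036 0.0001 -0.03 0 0 1; 0 0 0 0 0 0 1; 0 0 0 0 0 0 1'
```

```text
time: 17.43
tool_pos: [0.541, 0.0675, 0.1905]
tool_rot: [0.038, 0.995, 0.09, 0.005]
contact_force: [-2.4, 1.5, 6.1]
gripper_width: 0.128
```

Forces are steady. Continuing the rocking about the rib.

```bash
python3 -m inch '0 -0.0036 0.0001 -0.03 0 0 1; 0 -0.0036 0.0001 -0.03 0 0 1; 0 -0.0036 0.0001 -0.03 0 0 1; 0 0 0 0 0 0 1; 0 0 0 0 0 0 1'
python3 -m inch '0 -0.0036 0.0001 -0.03 0 0 1; 0 -0.0036 0.0001 -0.03 0 0 1; 0 -0.0036 0.0001 -0.03 0 0 1; 0 0 0 0 0 0 1; 0 0 0 0 0 0 1; 0 0 0 0 0 0 1; 0 0 0 0 0 0 1; 0 0 0 0 0 0 1; 0 0 0 0 0 0 1'
python3 idx.py k2 0 0 0
```

```text
time: 17.85
tool_pos: [0.5392, 0.0783, 0.1893]
tool_rot: [0.082, 0.992, 0.09, 0.009]
contact_force: [-1.9, 1.9, 7.2]
gripper_width: 0.127
time: 18.6
tool_pos: [0.5375, 0.0885, 0.1872]
tool_rot: [0.126, 0.988, 0.089, 0.013]
contact_force: [-2.2, 3.2, 7.0]
gripper_width: 0.124
```

View pics/k2.png

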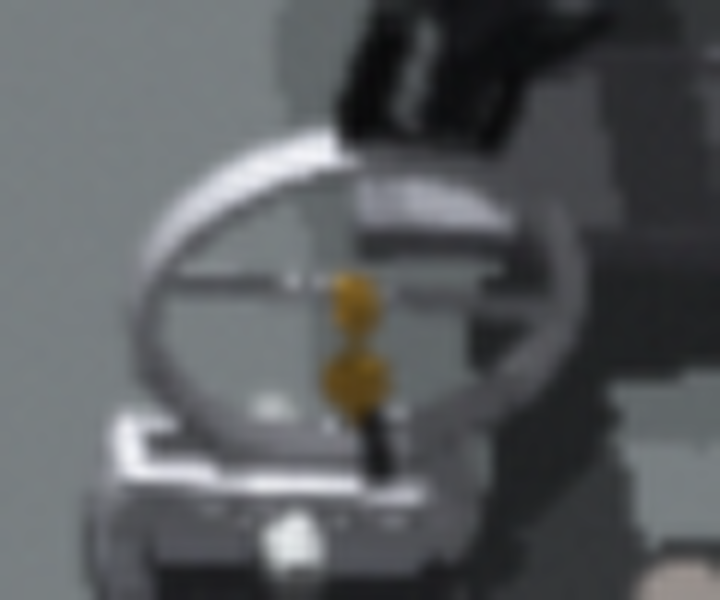

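The pointer hangs at (355,298) to (358,418), with the tab at (368,415) to (381,470). About 0.07 rad remains.

```bash
python3 -m inch '0 -0.0036 0.0001 -0.03 0 0 1; 0 -0.0036 0.0001 -0.03 0 0 1; 0 0 0 0 0 0 1; 0 0 0 0 0 0 1; 0 0 0 0 0 0 1; 0 0 0 0 0 0 1; 0 0 0 0 0 0 1; 0 0 0 0 0 0 1; 0 0 0 0 0 0 1; 0 0 0 0 0 0 1'
python3 idx.py k3 0 0 0
```

```text
time: 19.58
tool_pos: [0.5364, 0.0954, 0.1852]
tool_rot: [0.156, 0.984, 0.089, 0.016]
contact_force: [-2.7, 3.8, 6.7]
gripper_width: 0.13
```

View pics/k3.png

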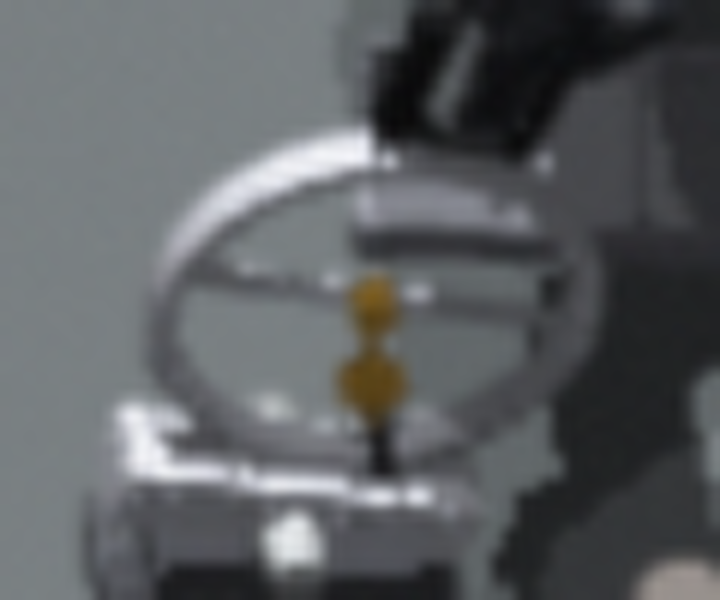

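The tab, centred near (382,450), is still slightly right of the pointer line at about 374. I'll measure it sub-pixel.

```bash
cat > sub.py <<'E'
from h import *
import sys
np.set_printoptions(precision=2,suppress=True)
S=Cam("scene")
def meas(i,by):
    i=i.astype(float);
    # brass weight: red minus blue
    w=np.clip(i[...,2]-i[...,0]-20,0,None);w[:,:255]=0;w[:,272]=0;w[:165]=0;w[190:]=0;w[:,275:]=0
    for r in range(170,192):
        row=w[r];b=(row*np.arange(512)).sum()/row.sum() if row.sum()>20 else np.nan
        d=np.clip(90-i[r,255:280].mean(1),0,None)*(r>=184)
        t=(d*np.arange(255,280)).sum()/d.sum() if d.sum()>10 else np.nan
        print(r,round(b,2),round(t,2),i[r,260:274].mean(1).astype(int))
meas(cv2.imread(f"pics/{sys.argv[1]}s.png"),0)
# vertical direction at ring
a=S.proj([[.537,.085,.146],[.537,.085,.099]]);print(a)
E
python3 sub.py k3
```

```text
170 nan nan [126 127 125 116  86  61  55  50  52  53  53  54  53  54]
171 nan nan [125 126 126 122 103  76  70  67  74  75  76  75  76  75]
172 nan nan [122 125 139 134 121 113 109  98  99 102 101  99  99  99]
173 265.85 nan [109 120 157 143 114  95  94  93 108 124 120 101 100 100]
174 265.55 nan [100 103 112 108  89  84  83  90 117 155 145  97  90  93]
175 265.66 nan [116 113 110 105  88  76  72  78  88 103 100  81  78  77]
176 265.83 nan [125 125 124 116  89  62  60  68  85  95  94  90  86  85]
177 265.67 nan [125 126 125 121 102  70  68  84  95 101 100 101 101 100]
178 nan nan [126 126 126 125 113  80  80 108 103 102 103 102 102 102]
179 265.51 nan [126 125 125 118 103  70  72  96  98 103 101 102 102 103]
180 265.56 nan [125 125 120  96  69  61  66  70  88 101 101 102 101 103]
181 265.48 nan [126 126 115  83  65  60  61  62  79  99 102 102 103 102]
182 265.61 nan [125 125 116  86  65  59  59  63  76  95 103 102 101  99]
183 265.53 nan [127 126 120  98  75  59  56  67  88 110 111 104  95  86]
184 265.61 271.1 [131 136 135 120 109  65  54  72 105 129 130 112  91  81]
185 nan 270.09 [131 152 157 127 130  83  47  64 100 122 122 119 106  86]
186 nan 268.01 [124 127 127 117  97  71  31  62 114 119 115 111 100  91]
187 nan 268.57 [115 118 117 116 114  94  36  58 106 105  93  83  70  72]
188 nan 268.02 [103 103 100 100  99  79  31  42  76  82  71  75  75  79]
189 nan 266.87 [161 153 146 133  99  83  51  51  76  95  94  90  89  89]
190 nan 279.0 [222 217 215 202 148 142 142 133 125 162 152 123 117 111]
191 nan 278.53 [120 123 134 156 169 193 220 206 167 216 198 133 126 118]
[[265.08 174.65]
 [265.   184.62]]
```

The pointer is plumb at column 265.55 and the tab centroid is 266.15 at row 187, so about 0.035 rad remains.

```bash
python3 -m inch '0 -0.0021 0 -0.017 0 0 1; 0 -0.0021 0.0001 -0.017 0 0 1; 0 0 0 0 0 0 1; 0 0 0 0 0 0 1; 0 0 0 0 0 0 1; 0 0 0 0 0 0 1; 0 0 0 0 0 0 1; 0 0 0 0 0 0 1; 0 0 0 0 0 0 1; 0 0 0 0 0 0 1'
python3 idx.py k4 0 0 0;python3 sub.py k4 | grep -v nan.nan
```

```text
time: 20.57
tool_pos: [0.5357, 0.0993, 0.1839]
tool_rot: [0.172, 0.981, 0.088, 0.017]
contact_force: [-3.4, 4.1, 7.0]
gripper_width: 0.126
173 266.68 nan [ 86  95 113 144 132 115 114 138 125 136 133 113 107 103]
174 266.32 nan [ 97  99 106 114 107  89  87  94 112 152 157 127 117  99]
175 266.39 nan [122 117 116 111 104  81  77  76  85 106 114 108 104  85]
176 266.52 nan [126 126 125 124 115  88  65  64  80 103 101  91  90  89]
177 266.38 nan [127 126 125 126 119  96  72  73  98 116 104 101 101 100]
179 266.44 nan [126 127 126 125 118 103  75  79 105 113 104 102 102 103]
180 266.64 nan [127 127 127 120  96  70  59  65  82  91 101 102 104 102]
181 266.27 nan [126 127 125 115  83  68  62  61  66  82 100 103 103 103]
182 266.34 nan [127 126 126 115  82  63  61  61  64  80 101 104 104 102]
183 266.29 nan [128 129 127 120  95  67  58  62  76  91 109 119 108 102]
184 266.18 271.36 [133 142 139 126 116  77  53  66  94 108 124 146 120 113]
185 nan 269.28 [138 166 159 130 118  78  40  58 100 121 123 125 121 117]
186 nan 267.29 [123 130 128 118  97  76  30  44  89 120 121 119 113 106]
187 nan 266.76 [115 118 119 120 117  98  37  36  76 108 105 106 104  98]
188 nan 267.28 [105 104 107 108 104  90  41  31  59  80  75  97 128 131]
189 nan 267.32 [160 152 146 136 103  88  49  40  68  85  78  88  87  89]
[[265.08 174.65]
 [265.   184.62]]
```

View pics/k4.png

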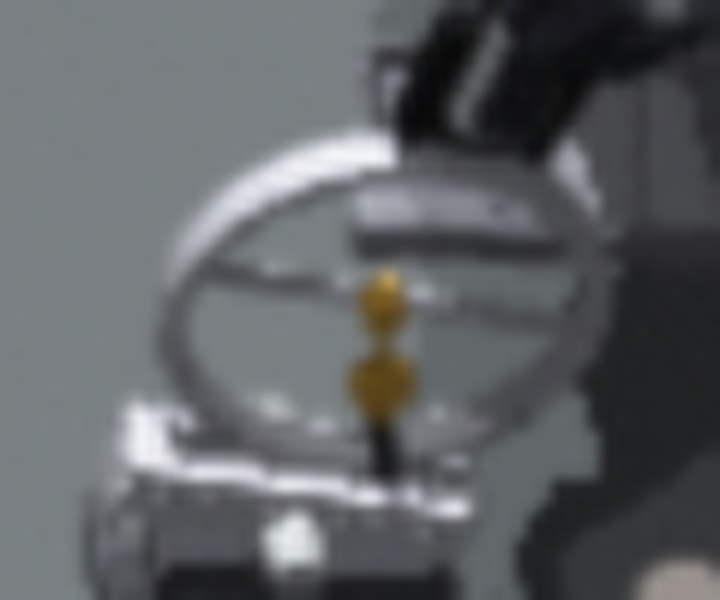

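```bash
python3 - <<'E'
from h import *
np.set_printoptions(precision=4,suppress=True)
s=state();M=rot(s['tool_rot']).as_matrix()
n=s['tool_pos']+.121*M[:,2];d=n-[.541,.060,.07];c,q=np.cos(.178),np.sin(.178)
print("notch in rib",c*d[0]+q*d[1],-q*d[0]+c*d[1],d[2],"tilt",np.arccos(-M[2,2]),"yaw",np.arctan2(M[1,0],M[0,0]),s['contact_force'],np.abs(s['joint_vel']).max())
i=grab_frame("scene");cv2.imwrite("pics/f.png",i)
E
```

```text
notch in rib 0.002295841327566695 -0.0016682643284330419 0.00019214965337714662 tilt 0.34832187519528446 yaw 0.18048432904030584 [-2.1224  3.7863  6.9821] 0.0018320381183403694
```

View pics/f.png

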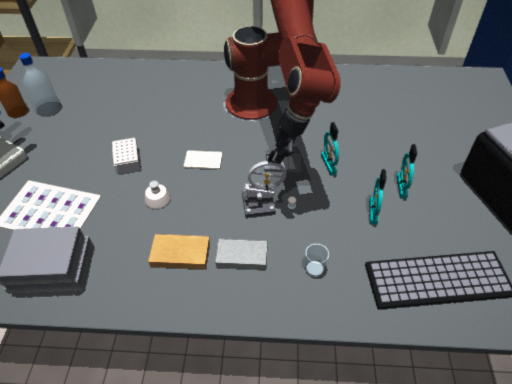

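The bystanders are where they were, and the plunger head is back up at (154,185). The gauge sits on the rib with the pointer over the mark. Handing in.

```bash
python3 -c "
from plant import *
print(job_done(), state()['contact_force'])"
```

```text
the job is handed in; nothing more can be done
the job is handed in; nothing more can be done
```

I pressed the timer plunger to its stop (15 N at the end, against its 8 N spring) and released it. I then gripped the aluminium gauge, seated its notch on the rib, and rocked it to 0.348 rad about the rib. The job was handed in at about 20.8 s of the 67 s allowed; it reports no verdict.

- **Seating:** the notch is about 2 mm from the rib's middle along x, −1.7 mm across it and 0.2 mm in height. It is square to the rib within 0.01 rad, taking the stud's measured yaw. The tool force reads about 7 N upward, which puts roughly 11 N on the rib, and it was steady.
- **Pointer:** it was at rest within about 0.2 px of the tab's centre, which is roughly 0.01 rad or 0.6 mm at the tip. This comes from a coarse scene picture, at about 3 mm per pixel.
- **Bench:** in the last picture the plunger is up and the bystanders are where they were; the slide tray was hidden behind the arm and gauge.

**Disagreements:**
- The closed fingertips touched 33 mm short of the reported TCP. I corrected for this, and the gauge then met the rib at the predicted height.
- The scene camera's y readings were about 7 mm off those of the top and wrist cameras. I went by the wrist and top views.

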